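# Clamp the brackets upright in the ratchet clamp for painting

## Robot

A 7-joint arm with a two-finger parallel gripper is mounted at the origin on the work surface. World frame = base frame: x ahead of the robot, y to its left, z up, the work surface at z = 0. Lengths are in m, angles in rad, forces in N, time in s.
With the tool pointing down it reaches from about 0.425 to 0.925 m from the base axis. Payload 6.8 kg.
Tool frame: the origin (TCP) lies at the very end of the fingers, on their centre line; the grasp point (between the pads) lies 19 mm behind it; z points along the fingers, y is the line along which they close (so a half turn about z gives the same grasp; the last joint's range is limited). The gripper opens to 85 mm and grips with 20 to 120 N. Pads are 22 mm wide; open, the fingers measure 114 mm over their backs; the gripper's body (76 mm by 85 mm) begins 54 mm behind the grasp point. The pads swing forward as they close: fully open they stand 13 mm farther back than shut.
Start: joints at [-1.31, 0.477, 0.022, 1.555, -0.011, 1.109, -0.083], TCP at [0.243, 0.63, 0.231] pointing down, gripper open.
Joint ranges: [-2.96, 2.96], [-0.34, 2.1], [-1.41, 1.46], [0.24, 2.44], [-1.37, 4.51], [0.17, 1.92], [-2.96, 2.96]. Speed limits (rad/s): [2.39, 2.39, 3.14, 3.14, 3.14, 3.14, 3.14].

## Interface

Orientations are given as a rotation vector (axis times angle).
In Python, from bench import r gives the robot as it stands.
- The arm moves only by the tool play_rows, never from a script. Its argument "targets" is text: rows parted by semicolons, each of 5 numbers parted by spaces: the closure, from -1 (fully open) to 1 (shut), then the shift along the tool's x, y, z in m, then the turn about the tool's z in rad. In form: gripper dx dy dz spin; .... A call has 1 to 8 rows; each row is the pose to reach, as a shift and turn from the pose commanded when the call began, along the tool's axes at that moment; what a row does not reach only later rows make up. A row lasts 1/12 s, in which the tool goes at most 41.7 mm and 7.16 degrees, less where a joint would pass 70% of its speed; a pose out of reach is approached as far as the arm can. A call with a gripper value outside its range is refused whole. The fingers move at their own pace and stop on an object; "squeeze" is the grip in N (left out, the last holds). Time passes only in rows, so rows that repeat a pose let the fingers close. It gives the time, the measured TCP pose, the force, the opening and the grip force at its end, in the units of the state.
- r.get_obs(): the state, without advancing time (a new reading comes with each control period).
- r.grab_frame(name): name is "scene" or "top" or "wrist"; returns the picture (384x512x3 uint8, red, green, blue); there is no depth.
- r.camera_info(name): a dict with "fov_y" (degrees; the focal length in pixels is half the picture's height over the tangent of half this angle, whatever the lens; pixels are square), "cx", "cy" (the principal point, pixels), "position" and "rotation" of the camera in the world. Camera axes: x right, y down, z forward; pixel columns grow to the right and rows downward; lengths in m; the calibration is good to about 2 mm. The wrist camera is an equidistant fisheye: a pixel r from the principal point sees the ray r / f radians off the axis. A picture is of the moment at which its call begins: read the wrist's pose just before it. camera_info takes no time and is no camera call; for the wrist camera it gives the pose at the moment of the call.
- r.hand_in(): hands the job in; it is judged then, once.
The state is a dict: "clock": time; "joints": joint angles; "qvel": joint speeds; "tau": joint torques, N m; "tcp_pos": TCP position; "orientation": TCP orientation; "contact_force": force on the tool from outside, world axes, zero at the start; "moment": the same for the moment, N m; "grip_width": finger opening in m; "gripper_force": force on a finger pad.
Only numpy, scipy, OpenCV 4.12 (cv2) and the standard library are available. Lean on these libraries where they do the work, as an engineer would, in place of code of your own. Each camera call takes 0.05 s, during which the arm holds its last target. There are 200 camera calls.

## Task

Get the aluminium brackets ready for painting. First throw the ratchet clamp's pawl over, out of its teeth, and pull the jaw all the way back; then stand every bracket side by side on the clamp's bed, upright on its plain edge, with its plate flat against the fence and its flange reaching over the top of the fence. Finish with the jaw pushed up so that it presses the brackets firmly against the fence and with the pawl thrown back into the teeth, without shifting the other things on the desk.

Things in the scene. Friction and masses are not known exactly. Their poses are not given: they have to be found in the camera images.
- clamp: Ratchet clamp fixed on the desk. Origin on the desk under the bed; x points from the jaw to the fence, y towards the toothed side bar. Dark steel bed x -125..125, y -110..170, top at z = 12 mm. Ratchet teeth on a side bar at y = 150 (top at z about 25) that moves with the jaw; over it the pawl, hung between two steel posts (x -26..-4, y 131..170, top at z = 62).
- fence_foot (a point): middle of the foot of the aluminium fence's face, on the bed at clamp (105, 0, 12) mm; the fence is x 105..125, y -105..105, its top at z = 77 (65 above the bed). A low cheek plate (x 0..125, y 112..118, up to z = 66) closes the bed towards the teeth; the other side is open
- jaw (a joint): slide of the jaw towards the fence, m: 0 = all the way back. The face of the jaw is at clamp x = -60 mm + value: about 0.157 presses on brackets (8 mm) standing at the fence, 0.160 is the stop. Jaw bar 25 mm thick, y -102..102, z 12..50. About 2.5 N friction; stays where left. With the pawl in the teeth (pitch 8 mm) it still clicks towards the fence, but cannot go back
- jaw_grip (a point): middle of the top of the dark wooden grip on the jaw: a block 16 mm in x, 50 in y, its top at z = 85 mm and its foot (on the jaw bar) at z = 50
- pawl (a joint): angle of the pawl, rad: about -0.05 to 0.2 = in the teeth, lever leaning 30 deg towards the fence; 1.05 = thrown over, lever leaning 30 deg away from the fence, teeth free. Hinge along clamp y at clamp (-15, 150, z 50) mm. Weighted by its knob: falls to whichever side of upright (about 0.5) it leans; under 2 N at the knob flips it
- pawl_knob (a point): centre of the black ball knob (22 mm diameter) at the end of the pawl's 8 mm thick lever, 60 mm from the hinge; about 102 mm above the desk in either rest position
- bracket1: Aluminium L bracket, 165 g, lying flat with its flange up at the start; all alike, one may be absent. Plate 85 (x) x 50 (y) x 8 mm (z 0..8); flange at the +x end (x 34.5..42.5), 50 wide, up to z = 45. Origin: centre of the plate's underside. Upright in the clamp its x is up, its z along clamp x, its origin at clamp x 97, z 54.5 mm; there it leans on the fence by its own weight
- flange1 (a point): middle of the flange's free edge, 45 mm from the plate's underside (bracket frame 38.5, 0, 45 mm)
- bracket2: As bracket1.
- flange2 (a point): middle of the flange's free edge, 45 mm from the plate's underside
- bracket3: As bracket1.
- flange3 (a point): middle of the flange's free edge, 45 mm from the plate's underside
- tool_block: black block 65 mm cube with white dots, holding tweezers, to leave alone; origin under its centre
- drive: red portable drive 130 x 85 x 26 mm, to leave alone; origin under its centre
- adapter: orange and white plug adapter about 115 mm long, 60 high, to leave alone; origin under its middle
- paint_jar: small paint jar 44 mm wide, 50 high, to leave alone; origin under its centre
Not all that is in view belongs to the job. Leave any purple look-alike of the bracket3 alone. Leave any turquoise look-alike of the bracket2 alone.

How it is judged:
On the way, in this order (a step that is already met when the one before it is completed fails the run):
1. the pawl is thrown over, out of the teeth (value of joint pawl above 0.85 rad), for 0.2 s.
2. the jaw is pulled all the way back (value of joint jaw below 0.012 m), for 0.2 s.
3. every bracket stands upright on the bed against the fence, flange over the fence (angle between each of bracket1, bracket2, bracket3's own x axis and vertical below 0.2 rad and x of each of flange1, flange2, flange3 in the frame of clamp above 0.115 m and x of bracket1 in the frame of clamp between 0.082 and 0.11 m and y of bracket1 in the frame of clamp between -0.105 and 0.105 m and z of each of bracket1, bracket2, bracket3 in the frame of clamp below 0.066 m and linear speed of each of bracket1, bracket2, bracket3 below 0.03 m/s and x of bracket2 in the frame of clamp between 0.082 and 0.11 m and y of bracket2 in the frame of clamp between -0.105 and 0.105 m and x of bracket3 in the frame of clamp between 0.082 and 0.11 m and y of bracket3 in the frame of clamp between -0.105 and 0.105 m), for 0.3 s.
At the end, for the whole second after the job is handed in: Every bracket present stands upright (within 0.1 rad) at rest on the bed, its middle between the ends of the fence, plate against the fence and flange over it; the jaw is pushed up to the brackets (gap under 4 mm, joint over 0.153) and the pawl is down in the teeth (under 0.3 rad) (value of joint jaw above 0.153 m and value of joint pawl between -0.1 and 0.3 rad and angle between each of bracket1, bracket2, bracket3's own x axis and vertical below 0.1 rad and x of each of flange1, flange2, flange3 in the frame of clamp above 0.115 m and x of bracket1 in the frame of clamp between 0.082 and 0.11 m and y of bracket1 in the frame of clamp between -0.105 and 0.105 m and z of each of bracket1, bracket2, bracket3 in the frame of clamp below 0.066 m and linear speed of each of bracket1, bracket2, bracket3 below 0.03 m/s and x of bracket2 in the frame of clamp between 0.082 and 0.11 m and y of bracket2 in the frame of clamp between -0.105 and 0.105 m and x of bracket3 in the frame of clamp between 0.082 and 0.11 m and y of bracket3 in the frame of clamp between -0.105 and 0.105 m); the robot touches nothing.
It fails at once if the tool_block is shifted by more than 40 mm (distance of tool_block from where it was at the start of the episode above 0.04 m).
It fails at once if the drive is shifted by more than 40 mm (distance of drive from where it was at the start of the episode above 0.04 m).
It fails at once if the adapter is shifted by more than 40 mm (distance of adapter from where it was at the start of the episode above 0.04 m).
It fails at once if the paint_jar is shifted by more than 40 mm (distance of paint_jar from where it was at the start of the episode above 0.04 m).
Of bracket1, bracket2, bracket3 only 2 to 3 are there at a start; the rules pass over those that are not, and their reading is None.
At some moment in a run one of bracket1, bracket2, bracket3 may be knocked a few centimetres aside while the robot is not near it.
Once in a run the grip may slacken for a moment while it holds something.
It also fails if it takes over 210 s, if anything falls off the work surface, if the arm or the gripper's body presses on something with over 40 N, if the wrist force passes 120 N, or if a joint passes its speed limit or range.

## Working session

There is one attempt and no reset: what is moved stays moved. The work goes in short steps, Python scripts to look and compute and a tool call to move; the robot and the scene stay as the last step left them, time stands still between calls to the robot, and variables do not carry over. Pictures are saved under pics/ and viewed, at most 14 in all, crops included, and the job is handed in when it is done.

Besides the shell and the picture viewer there is one more tool, called after "Emit:" as name(argument=value, ...), one argument or row to a line, values as JSON. play_rows: Moves the arm, as the interface text tells. Its arguments: {"type":"object","properties":{"targets":{"type":"string"},"squeeze":{"type":"number"}},"required":["targets"]}

```bash
mkdir -p pics; ls; python3 - <<'E'
from bench import r
import cv2,json
o=r.get_obs();print({k:(v if not hasattr(v,'round') else v) for k,v in o.items()})
for n in("scene","top","wrist"):
    print(n,r.camera_info(n)); cv2.imwrite(f"pics/{n}0.png",r.grab_frame(n)[:,:,::-1])
E
```

```text
pics
{'clock': 0.0, 'joints': array([-1.31009174,  0.47781933,  0.02234248,  1.55648025, -0.01150643,
        1.10928385, -0.08309892]), 'qvel': array([-1.56921080e-03, -3.66045212e-04, -8.02683142e-04, -7.15338742e-04,
        6.06530639e-05,  4.08115100e-04,  6.26714143e-04]), 'tau': array([-4.58142003e-04, -5.96446145e+01,  1.60819240e+00, -2.81199700e+01,
        1.25498255e-02,  9.34605167e-03,  9.61676221e-06]), 'tcp_pos': array([0.24313505, 0.62904288, 0.23030072]), 'orientation': array([-5.75974548e-01, -3.08812940e+00,  2.90727631e-03]), 'contact_force': array([-0.11996355,  0.71302106,  0.24277413]), 'moment': array([ 0.02262749, -0.00454755,  0.00855112]), 'gripper_force': 0.0, 'grip_width': 0.0851728981470486}
scene {'fov_y': 55.806693969221456, 'cx': 259.6816049947032, 'cy': 197.87514513395683, 'position': array([ 1.00593733, -0.78698112,  0.82265264]), 'rotation': array([-2.2049135 , -0.61801558,  0.28646278])}
top {'fov_y': 53.89834588986496, 'cx': 254.8217903936578, 'cy': 188.79947736988572, 'position': array([ 0.31741513, -0.03007279,  1.39707911]), 'rotation': array([-2.15605812,  2.12236197, -0.21259089])}
wrist {'fov_y': 65.70646984690485, 'cx': 254.0224999169697, 'cy': 190.71054285115935, 'position': array([0.1648249 , 0.65922366, 0.37214968]), 'rotation': array([2.35722842, 1.6167109 , 0.26590642])}
```

View pics/top0.png

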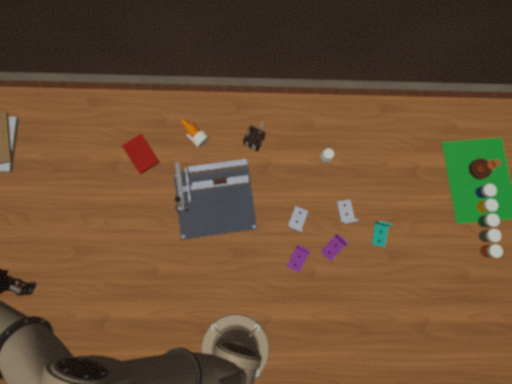

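View pics/scene0.png

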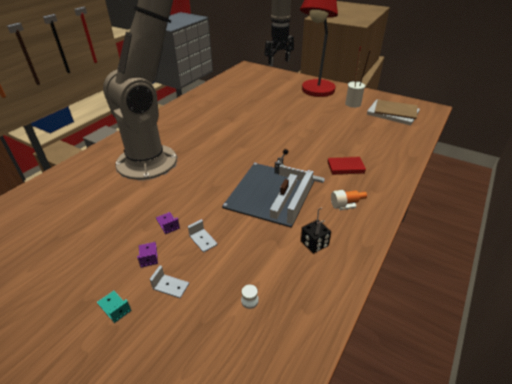

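The top view shows two grey brackets at about (299,218) and (346,211), with purple and turquoise decoys below and beside them. The clamp's bed spans roughly (178..255, 160..237), with the fence at the far side and the jaw near it. I'll zoom in on it.

```bash
cat >h.py <<'E'
import numpy as np,cv2
from scipy.spatial.transform import Rotation as R
from bench import r
def ray(n,u,v,ci=None):
    ci=ci or r.camera_info(n); f=192/np.tan(np.radians(ci['fov_y']/2))
    x,y=u-ci['cx'],v-ci['cy']
    if n=='wrist':
        q=np.hypot(x,y); t=q/f; d=np.array([x/q*np.sin(t),y/q*np.sin(t),np.cos(t)]) if q>0 else np.array([0,0,1.])
    else: d=np.array([x/f,y/f,1.])
    return np.array(ci['position']),R.from_rotvec(ci['rotation']).apply(d)
def onz(n,u,v,z,ci=None):
    p,d=ray(n,u,v,ci); return p+d*(z-p[2])/d[2]
def proj(n,P,ci=None):
    ci=ci or r.camera_info(n); f=192/np.tan(np.radians(ci['fov_y']/2))
    c=R.from_rotvec(ci['rotation']).inv().apply(np.array(P)-ci['position'])
    if n=='wrist':
        q=np.hypot(c[0],c[1]); t=np.arctan2(q,c[2]); return ci['cx']+f*t*c[0]/q,ci['cy']+f*t*c[1]/q
    return ci['cx']+f*c[0]/c[2],ci['cy']+f*c[1]/c[2]
def shot(n,name,crop=None,s=1):
    ci=r.camera_info(n); im=r.grab_frame(n)[:,:,::-1].copy()
    np.save(f'pics/{name}.npy',im)
    np.save(f'pics/{name}_ci.npy',ci,allow_pickle=True)
    if crop: x0,x1,y0,y1=crop; im=im[y0:y1,x0:x1]
    cv2.imwrite(f'pics/{name}.png',cv2.resize(im,None,fx=s,fy=s,interpolation=cv2.INTER_CUBIC)); return ci
E
python3 - <<'E'
from h import *
im=cv2.imread('pics/top0.png')[110:280,110:400]
cv2.imwrite('pics/t0c.png',cv2.resize(im[40:170,50:255],None,fx=3.9,fy=3.9,interpolation=cv2.INTER_CUBIC))
for n,u,v,z in[('bedNR',255,228,.012),('bedNL',181,238,.012),('b1',299,218,.008),('b2',346,211,.008)]: print(n,onz('top',u,v,z).round(3))
E
```

```text
bedNR [ 0.418 -0.062  0.012]
bedNL [0.378 0.206 0.012]
b1 [ 0.458 -0.224  0.008]
b2 [ 0.487 -0.4    0.008]
```

View pics/t0c.png

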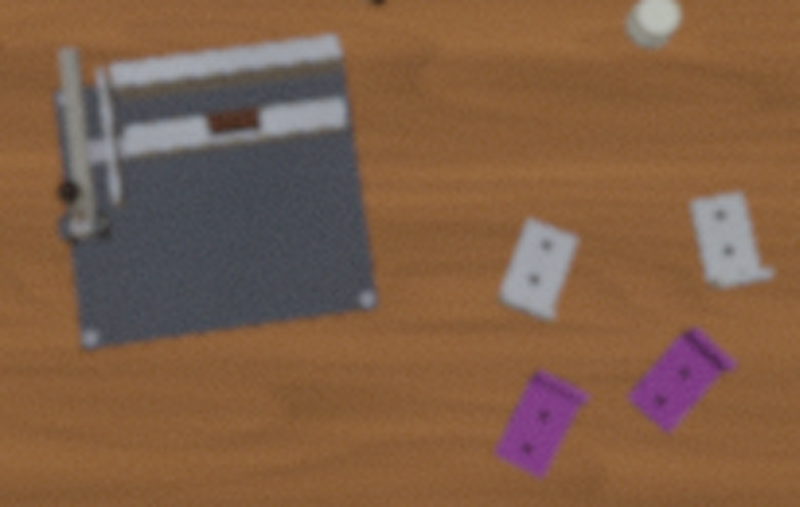

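```bash
cat >>h.py <<'E'
from scipy.optimize import least_squares
def fit(n,pts,z0=(0.5,0.05,0.),ci=None):
    # pts: list of (local xyz mm, u, v) -> x,y,yaw
    ci=ci or r.camera_info(n)
    def res(q):
        c,s=np.cos(q[2]),np.sin(q[2]); o=[]
        for (x,y,z),u,v in pts:
            a,b=proj(n,[q[0]+(c*x-s*y)/1e3,q[1]+(s*x+c*y)/1e3,z/1e3],ci); o+=[a-u,b-v]
        return o
    f=least_squares(res,z0,loss='soft_l1'); return f.x,np.array(res(f.x)).reshape(-1,2)
def go(P,yaw):
    """tool x axis to world yaw (mod pi choose nearest); P world TCP; prints row shift from current"""
    o=r.get_obs(); T=R.from_rotvec(o['orientation']); X=T.as_matrix()
    cur=np.arctan2(X[1,0],X[0,0]); d=(yaw-cur+np.pi/2)%np.pi-np.pi/2
    s=T.inv().apply(np.array(P)-o['tcp_pos'])
    print('shift',s.round(4),'spin(tool z, down)',round(-d,3),'now',o['tcp_pos'].round(4),'yaw',round(cur,3),'t',round(o['clock'],1))
E
python3 - <<'E'
from h import *
q=lambda u,v:(160+u/3.9,150+v/3.9)
pts=[((-125,170,12),*q(85,347)),((-125,-110,12),*q(376,308)),((125,-105,77),*q(337,36)),((125,105,77),*q(108,65)),((105,-105,77),*q(342,56)),((105,105,77),*q(113,88))]
x,e=fit('top',pts); print(x,e.round(1).tolist())
bb=np.array([[525,217],[579,237],[554,320],[499,299]]),np.array([[689,200],[741,191],[763,275],[706,286]])
for b in bb: print([onz('top',*q(*p),.008).round(3)[:2].tolist() for p in b])
c,s=np.cos(x[2]),np.sin(x[2])
# jaw: front bottom? right end of jaw top, front edge and rear edge
for p in [(345,97),(347,126),(120,128),(125,155)]:
    w=onz('top',*q(*p),.05)[:2]-x[:2]; print('jaw',(np.array([[c,s],[-s,c]])@w*1e3).round(0))
w=onz('top',*q(233,119),.085)[:2]-x[:2]; print('grip',(np.array([[c,s],[-s,c]])@w*1e3).round(0))
w=onz('top',*q(68,190),.102)[:2]-x[:2]; print('knob',(np.array([[c,s],[-s,c]])@w*1e3).round(0))
go([.5,.05,.2],0)
print(R.from_rotvec(r.get_obs()['orientation']).as_matrix().round(3))
E
```

```text
[0.52135115 0.05812493 0.15471714] [[-1.1, 0.8], [0.8, 0.1], [0.1, -0.3], [0.6, -0.0], [-0.4, -0.0], [-0.1, -0.5]]
[[0.504, -0.208], [0.486, -0.259], [0.407, -0.235], [0.426, -0.183]]
[[0.523, -0.366], [0.533, -0.416], [0.452, -0.434], [0.441, -0.38]]
jaw [  72. -105.]
jaw [  44. -103.]
jaw [ 71. 106.]
jaw [ 45. 104.]
grip [58. -0.]
knob [ 11. 151.]
shift [-0.4484 -0.4476  0.0312] spin(tool z, down) -0.369 now [0.2432 0.6292 0.2305] yaw 2.773 t 0.1
[[-0.933  0.361 -0.   ]
 [ 0.361  0.933 -0.001]
 [-0.    -0.001 -1.   ]]
```

```bash
cat >>h.py <<'E'
C=[0.52135,0.05812,0.1547]
def cl(x,y,z):
    c,s=np.cos(C[2]),np.sin(C[2]); return np.array([C[0]+(c*x-s*y)/1e3,C[1]+(s*x+c*y)/1e3,z/1e3])
def incl(P):
    c,s=np.cos(C[2]),np.sin(C[2]); d=np.array(P[:2])-C[:2]; return np.array([c*d[0]+s*d[1],-s*d[0]+c*d[1],P[2]])*1e3
E
python3 -c "
from h import *
go(cl(60,150,200),C[2])"
```

```text
shift [-0.4423 -0.2724  0.031 ] spin(tool z, down) -0.524 now [0.2432 0.6292 0.2305] yaw 2.773 t 0.1
```

Emit:
play_rows(
  targets="1 -0.4423 -0.2724 0.031 -0.524; 1 -0.4423 -0.2724 0.031 -0.524; 1 -0.4423 -0.2724 0.031 -0.524; 1 -0.4423 -0.2724 0.031 -0.524; 1 -0.4423 -0.2724 0.031 -0.524; 1 -0.4423 -0.2724 0.031 -0.524; 1 -0.4423 -0.2724 0.031 -0.524; 1 -0.4423 -0.2724 0.031 -0.524",
)

```text
clock: 0.82
tcp_pos: [0.4455, 0.3628, 0.2113]
orientation: [0.244, -3.132, 0.0]
contact_force: [0.3, 0.1, 0.1]
grip_width: -0.0002
gripper_force: 0.0
```

```bash
python3 -c "
from h import *
print(incl(r.get_obs()['tcp_pos']))
go(cl(60,150,200),C[2])"
```

```text
[-28.00566348 312.68332398 211.25502481]
shift [-0.0879 -0.1627  0.0112] spin(tool z, down) 0.001 now [0.4455 0.3628 0.2113] yaw -2.986 t 0.8
```

Emit:
play_rows(
  targets="1 -0.088 -0.163 0.011 0; 1 -0.088 -0.163 0.011 0; 1 -0.088 -0.163 0.011 0; 1 -0.088 -0.163 0.011 0; 1 -0.088 -0.163 0.011 0; 1 -0.088 -0.163 0.011 0; 1 -0.088 -0.163 0.011 0",
)

```text
clock: 1.4
tcp_pos: [0.5573, 0.2158, 0.2]
orientation: [0.238, -3.132, 0.001]
contact_force: [0.3, 1.0, -0.2]
grip_width: -0.0
gripper_force: 0.0
```

```bash
python3 -c "
from h import *
print(incl(r.get_obs()['tcp_pos']))
go(cl(60,150,95),C[2])
shot('wrist','w1')"
```

```text
[ 59.78588666 150.23349392 200.03442191]
shift [-0.0003 -0.0002  0.105 ] spin(tool z, down) -0.003 now [0.5573 0.2158 0.2   ] yaw -2.99 t 1.4
```

View pics/w1.png

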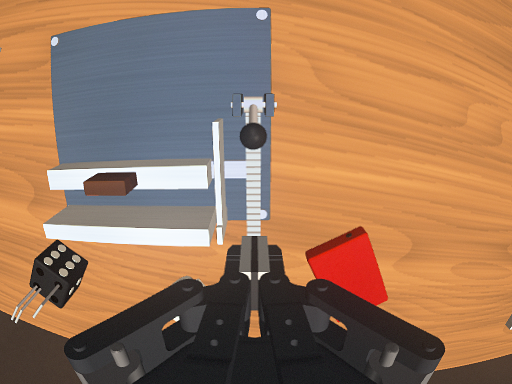

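The wrist view shows the knob at (254,135), the bed corners at (271,10), (52,38) and (271,219), and the wooden grip at about (110,180). I'll refine the clamp pose from these.

```bash
python3 - <<'E'
from h import *
ci=np.load('pics/w1_ci.npy',allow_pickle=True).item()
x,e=fit('wrist',[((-125,170,12),271,10),((-125,-110,12),51,38),((125,170,12),271,219),((15,150,102),254,135),((105,105,77),210,228),((105,-105,77),46,223)],C,ci); print(x,e.round(1).tolist())
E
```

```text
[0.52233164 0.05879731 0.16531169] [[-0.1, -5.3], [-1.4, -2.6], [0.8, -0.0], [0.2, 5.8], [0.2, 0.0], [-3.2, 0.8]]
```

Emit:
play_rows(
  targets="1 0 0 0.04 0; 1 0 0 0.08 0; 1 0 0 0.105 0; 1 0.015 0 0.105 0; 1 0.03 0 0.105 0; 1 0.045 0 0.105 0; 1 0.058 0 0.105 0; 1 0.07 0 0.105 0",
)

```text
clock: 2.12
tcp_pos: [0.4856, 0.2085, 0.0954]
orientation: [0.249, -3.131, -0.001]
contact_force: [0.6, 0.6, -0.2]
grip_width: 0.0003
gripper_force: 0.0
```

Emit:
play_rows(
  targets="1 0.004 0 0 0; 1 0.004 0 0 0; 1 -0.01 0 -0.04 0; 1 -0.01 0 -0.08 0; 1 -0.01 0 -0.1 0",
)

```text
clock: 2.53
tcp_pos: [0.5003, 0.2098, 0.1999]
orientation: [-0.244, 3.126, 0.004]
contact_force: [-0.3, 0.8, -0.3]
grip_width: -0.0
gripper_force: 0.0
```

```bash
python3 - <<'E'
from h import *
print(incl(r.get_obs()['tcp_pos']));shot('wrist','w2')
E
```

```text
[  2.5728581  153.14171523 199.93852582]
```

View pics/w2.png

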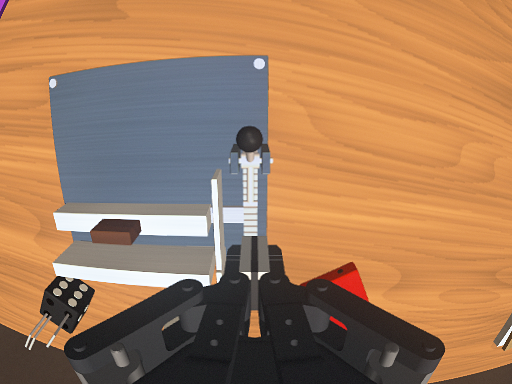

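```bash
sed -i 's/^C=.*/C=[0.522,0.0585,0.160]/' h.py; python3 -c "
from h import *
print(incl(r.get_obs()['tcp_pos']))
go(cl(86,0,160),C[2])"
```

```text
[  4.09259413 153.33813084 202.59534786]
shift [-0.0821 -0.1532  0.0428] spin(tool z, down) -0.004 now [0.5016 0.2105 0.2026] yaw -2.986 t 2.6
```

Emit:
play_rows(
  targets="1 -0.082 -0.153 0.042 -0.004; 1 -0.082 -0.153 0.042 -0.004; 1 -0.082 -0.153 0.042 -0.004; 1 -0.082 -0.153 0.042 -0.004; 1 -0.082 -0.153 0.042 -0.004; 1 -0.082 -0.153 0.042 -0.004; 1 -0.082 -0.153 0.042 -0.004",
)

```text
clock: 3.17
tcp_pos: [0.6024, 0.0696, 0.1528]
orientation: [0.248, -3.131, -0.0]
contact_force: [-0.2, 0.3, -0.2]
grip_width: 0.0005
gripper_force: 0.0
```

```bash
python3 - <<'E'
from h import *
print(incl(r.get_obs()['tcp_pos']));ci=shot('wrist','w3')
go(cl(86,0,66),C[2])
for p in [(86-11,-14,66),(86+11,-14,66),(105,0,77),(66,-25,85),(66,25,85)]: print(p,np.round(proj('wrist',cl(*p),ci)))
E
```

```text
[ 81.18691538  -1.8442645  152.83154996]
shift [-0.005   0.0003  0.0872] spin(tool z, down) 0.0 now [0.602  0.071  0.1532] yaw -2.981 t 3.2
(75, -14, 66) [239. 191.]
(97, -14, 66) [239. 216.]
(105, 0, 77) [256. 230.]
(66, -25, 85) [223. 188.]
(66, 25, 85) [290. 187.]
```

View pics/w3.png

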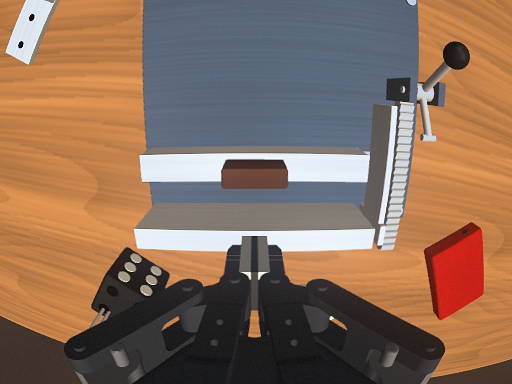

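The grip top spans rows 165–188, and its front edge matches my prediction of clamp x=66. The fence edge at row 228 matches too. Next I go down in front of the grip and push the jaw back.

Emit:
play_rows(
  targets="1 -0.005 0 0.04 0; 1 -0.005 0 0.08 0; 1 -0.005 0 0.087 0; 1 0.01 0 0.087 0; 1 0.03 0 0.087 0; 1 0.05 0 0.087 0; 1 0.07 0 0.087 0; 1 0.09 0 0.087 0",
)

```text
clock: 3.88
tcp_pos: [0.5145, 0.0575, 0.0682]
orientation: [-0.254, 3.126, 0.002]
contact_force: [3.6, 1.0, -3.3]
grip_width: 0.0001
gripper_force: 2.2
```

```bash
python3 - <<'E'
from h import *
print(incl(r.get_obs()['tcp_pos']));go(cl(-53,0,66),C[2])
E
```

```text
[-7.59211087  0.17609549 68.22493911]
shift [ 0.0454 -0.0001  0.002 ] spin(tool z, down) 0.002 now [0.5145 0.0575 0.0682] yaw -2.98 t 3.9
```

Emit:
play_rows(
  targets="1 0.012 0 0 0; 1 0.024 0 0 0; 1 0.036 0 0 0; 1 0.044 0 0 0; 1 0.046 0 0 0; 1 0.046 0 0 0; 1 0.046 0 0 0",
)

```text
clock: 4.47
tcp_pos: [0.4714, 0.0503, 0.0685]
orientation: [-0.253, 3.124, 0.003]
contact_force: [5.8, 1.9, -0.0]
grip_width: -0.0
gripper_force: 3.1
```

```bash
python3 - <<'E'
from h import *
print(incl(r.get_obs()['tcp_pos']))
E
```

```text
[-5.13054652e+01 -5.17200874e-02  6.84839650e+01]
```

Emit:
play_rows(
  targets="1 0.003 0 0 0; 1 0.003 0 0 0; 1 0.003 0 0 0; 1 -0.02 0 0 0; 1 -0.02 0 -0.04 0; 1 -0.02 0 -0.08 0; 1 -0.02 0 -0.12 0",
)

```text
clock: 5.05
tcp_pos: [0.4867, 0.0518, 0.1876]
orientation: [0.252, -3.128, 0.001]
contact_force: [0.9, -0.5, -0.2]
grip_width: 0.0003
gripper_force: 0.0
```

```bash
python3 - <<'E'
from h import *
print(incl(r.get_obs()['tcp_pos']))
ci=r.camera_info('top')
im=r.grab_frame('top')[:,:,::-1]; np.save('pics/t1.npy',im)
hsv=cv2.cvtColor(np.ascontiguousarray(im),cv2.COLOR_BGR2HSV)
m=((hsv[...,1]<70)&(hsv[...,2]>100)).astype(np.uint8)
n,l,st,ce=cv2.connectedComponentsWithStats(m)
for i in range(1,n):
    if st[i,4]>80 and 100<ce[i,1]<300: 
        print(st[i],ce[i].round(1),onz('top',*ce[i],.01).round(3), cv2.minAreaRect(np.argwhere(l==i)[:,::-1].astype(np.float32)))
cv2.imwrite('pics/t1.png',im)
go([.45,-.22,.25],np.radians(-20))
E
```

```text
[-35.92259618  -0.9718939  187.64792557]
[  8 116   9  33 184] [ 11.6 128.7] [0.779 0.864 0.01 ] ((12.0, 132.0), (32.0, 8.0), 90.0)
[187 131  21  16 175] [198.1 138.2] [0.756 0.159 0.01 ] ((197.00003051757812, 136.00001525878906), (16.970561981201172, 14.142135620117188), 45.0)
[321 148  14  14 144] [327.2 154.6] [ 0.702 -0.333  0.01 ] ((327.2500305175781, 154.75001525878906), (11.31370735168457, 13.435027122497559), 45.0)
[226 159  22   9 145] [237.  162.9] [0.663 0.01  0.01 ] ((236.50291442871094, 163.03822326660156), (7.516257286071777, 21.09153938293457), 85.60128784179688)
[  0 162  11  10  98] [  4.7 166.6] [0.631 0.87  0.01 ] ((5.0, 166.5), (9.0, 10.0), 90.0)
[184 162  40  47 412] [195.9 179.9] [0.594 0.161 0.01 ] ((196.8590850830078, 177.70135498046875), (31.70427703857422, 51.77545928955078), 34.99202346801758)
[199 171  25  13 109] [209.4 176.4] [0.609 0.111 0.01 ] ((211.01622009277344, 176.67581176757812), (24.269683837890625, 11.735340118408203), 2.8624050617218018)
[482 183  15  14 165] [489.2 189.8] [ 0.577 -0.947  0.01 ] ((489.0, 189.5), (13.0, 14.0), 90.0)
[176 194  2
[... 468 characters left out ...]
  20  26 343] [297.6 218.5] [ 0.456 -0.218  0.01 ] ((297.53167724609375, 218.51133728027344), (14.933334350585938, 23.20720863342285), 19.653825759887695)
[235 210  20  11 166] [244.6 214.5] [ 0.467 -0.023  0.01 ] ((244.719970703125, 214.53997802734375), (8.9095458984375, 19.374725341796875), 81.8698959350586)
[485 213  15  14 169] [492.1 219.7] [ 0.463 -0.947  0.01 ] ((492.0, 219.5), (13.0, 14.0), 90.0)
[486 228  16  14 172] [493.5 234.9] [ 0.407 -0.947  0.01 ] ((493.5, 234.5), (13.0, 15.0), 90.0)
[488 244  15  14 173] [495.1 250.5] [ 0.349 -0.947  0.01 ] ((495.0, 250.5), (13.0, 14.0), 90.0)
shift [ 0.0836 -0.2624 -0.0553] spin(tool z, down) 0.509 now [0.4913 0.0525 0.1958] yaw -2.982 t 5.1
```

```bash
python3 - <<'E'
from h import *
go([.45,-.215,.2],np.radians(-18))
E
```

```text
shift [ 0.0833 -0.2575 -0.0053] spin(tool z, down) 0.474 now [0.4913 0.0525 0.1958] yaw -2.982 t 5.1
```

Emit:
play_rows(
  targets="-1 0.083 -0.257 -0.005 0.474; -1 0.083 -0.257 -0.005 0.474; -1 0.083 -0.257 -0.005 0.474; -1 0.083 -0.257 -0.005 0.474; -1 0.083 -0.257 -0.005 0.474; -1 0.083 -0.257 -0.005 0.474; -1 0.083 -0.257 -0.005 0.474; -1 0.083 -0.257 -0.005 0.474",
)

```text
clock: 5.77
tcp_pos: [0.445, -0.2204, 0.1927]
orientation: [0.503, 3.1, -0.002]
contact_force: [-0.3, -0.6, 0.5]
grip_width: 0.0853
gripper_force: 0.0
```

```bash
python3 - <<'E'
from h import *
go([.45,-.215,.2],np.radians(-18))
shot('wrist','w4')
E
```

```text
shift [-0.0031  0.0067 -0.0074] spin(tool z, down) -0.007 now [ 0.445  -0.2204  0.1927] yaw 2.82 t 5.8
```

View pics/w4.png

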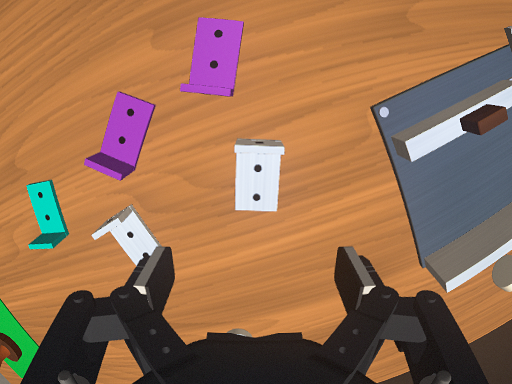

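The bracket is centred at about (258,178). The flange's top edge is the strip from (235,145) to (284,153), and the plain edge runs from (236,211) to (277,212).

```bash
python3 - <<'E'
from h import *
ci=np.load('pics/w4_ci.npy',allow_pickle=True).item()
x,e=fit('wrist',[((42.5,-25,45),284,146),((42.5,25,45),235,144),((34.5,-25,45),284,153),((34.5,25,45),235,153),((-42.5,-25,8),277,212),((-42.5,25,8),236,211)],(.46,-.22,2.84),ci); print(x,e.round(1).tolist())
c,s=np.cos(x[2]),np.sin(x[2]); F=x[:2]+.0385*np.array([c,s]); print('flange',F)
go([*F,.025],x[2]); 
# also second bracket rough
print(onz('wrist',130,235,.008,ci))
E
```

```text
[ 0.45569257 -0.21987672  2.79267407] [[0.9, 0.2], [-0.8, 0.7], [0.4, 1.0], [-0.9, -0.4], [0.7, -0.8], [-0.3, -0.9]]
flange [ 0.41951247 -0.20671427]
shift [0.0284 0.002  0.1673] spin(tool z, down) 0.03 now [ 0.4458 -0.2175  0.1923] yaw 2.823 t 5.8
[ 0.47772996 -0.4036268   0.008     ]
```

Emit:
play_rows(
  targets="-1 0.028 0.002 0.04 0.03; -1 0.028 0.002 0.08 0.03; -1 0.028 0.002 0.11 0.03; -1 0.028 0.002 0.11 0.03",
)

```text
clock: 6.15
tcp_pos: [0.4167, -0.2012, 0.0769]
orientation: [-0.532, -3.086, -0.004]
contact_force: [-0.9, 0.0, -0.2]
grip_width: 0.0853
gripper_force: 0.0
```

```bash
python3 - <<'E'
from h import *
go([.4195,-.2067,.025],2.793)
E
```

```text
shift [-0.005  -0.0043  0.0519] spin(tool z, down) 0.007 now [ 0.4167 -0.2012  0.0769] yaw 2.8 t 6.2
```

Emit:
play_rows(
  targets="-1 -0.004 -0.004 0.02 0.005; -1 -0.004 -0.004 0.04 0.005; -1 -0.004 -0.004 0.052 0.005; -1 -0.004 -0.004 0.052 0.005; 1 -0.004 -0.004 0.052 0.005; 1 -0.004 -0.004 0.052 0.005; 1 -0.004 -0.004 0.052 0.005; 1 -0.004 -0.004 0.052 0.005",
  squeeze=30,
)

```text
clock: 6.82
tcp_pos: [0.4241, -0.2102, 0.0312]
orientation: [0.546, 3.091, 0.001]
contact_force: [-1.4, 1.4, 8.5]
grip_width: 0.049
gripper_force: 29.5
```

Emit:
play_rows(
  targets="1 0 0 0 0; 1 0 0 0 0; 1 0 0 -0.02 0; 1 0 0 -0.05 0; 1 0 0 -0.08 0; 1 0 0 -0.1 0; 1 0 0 -0.1 0",
)

```text
clock: 7.4
tcp_pos: [0.4255, -0.2113, 0.134]
orientation: [0.546, 3.086, -0.0]
contact_force: [0.9, 0.1, -0.5]
grip_width: 0.0488
gripper_force: 32.3
```

```bash
python3 - <<'E'
from h import *
go(cl(20,-50,150),C[2])
shot('wrist','w5')
E
```

```text
shift [-0.0401  0.2527 -0.0154] spin(tool z, down) -0.51 now [ 0.4255 -0.2113  0.134 ] yaw 2.792 t 7.4
```

View pics/w5.png

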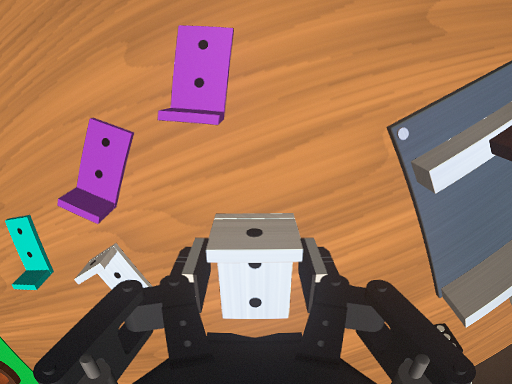

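The bracket is held by its flange sides. The flange face is at rows 213–262 and the plain edge at row 318. I'll check the tilt against a flat-hang prediction.

```bash
python3 - <<'E'
from h import *
ci=np.load('pics/w5_ci.npy',allow_pickle=True).item()
o=r.get_obs();t=o['tcp_pos'];M=R.from_rotvec(o['orientation']).as_matrix();X=M[:,0];Y=M[:,1]
# flange centre xb=38.5 offset ox along tool x from TCP unknown ~0; zb at tcp =31
for tilt in(0,.2,.4):
  c,s=np.cos(tilt),np.sin(tilt)
  out=[]
  for xb,zb in((42.5,8),(42.5,0),(42.5,45),(34.5,45),(-42.5,8),(-42.5,0)):
    dx,dz=xb-38.5,zb-37 # rotate about pivot: plain end down
    hx=dx*c+ -dz*s; hz=dx*s+dz*c
    P=t+X*hx/1e3+np.array([0,0,(hz+6)/1e3]); out.append(np.round(proj('wrist',P+Y*.025,ci)).tolist())
  print(tilt,out)
E
```

```text
0 [[295.0, 224.0], [294.0, 219.0], [304.0, 255.0], [303.0, 268.0], [288.0, 323.0], [287.0, 316.0]]
0.2 [[296.0, 217.0], [294.0, 209.0], [304.0, 259.0], [302.0, 269.0], [286.0, 303.0], [286.0, 296.0]]
0.4 [[297.0, 210.0], [296.0, 201.0], [304.0, 262.0], [302.0, 270.0], [286.0, 283.0], [285.0, 275.0]]
```

```bash
python3 - <<'E'
from h import *
go(cl(15,50,150),C[2])
E
```

```text
shift [ 0.0119  0.3372 -0.0177] spin(tool z, down) -0.51 now [ 0.4246 -0.2106  0.132 ] yaw 2.792 t 7.5
```

Emit:
play_rows(
  targets="1 0.006 0.04 -0.018 -0.06; 1 0.012 0.08 -0.018 -0.13; 1 0.012 0.115 -0.018 -0.19; 1 0.012 0.15 -0.018 -0.26; 1 0.012 0.185 -0.018 -0.33; 1 0.012 0.22 -0.018 -0.39; 1 0.012 0.26 -0.018 -0.45; 1 0.012 0.3 -0.018 -0.51",
  squeeze=30,
)

```text
clock: 8.12
tcp_pos: [0.5137, 0.0771, 0.1465]
orientation: [0.255, -3.129, 0.0]
contact_force: [1.7, 0.0, -1.0]
grip_width: 0.0489
gripper_force: 32.3
```

```bash
python3 - <<'E'
from h import *
go(cl(15,50,90),C[2]);print(incl(r.get_obs()['tcp_pos']))
E
```

```text
shift [-0.0204  0.0302  0.0565] spin(tool z, down) 0.003 now [0.5137 0.0771 0.1465] yaw -2.979 t 8.1
[ -5.18490569  19.70173893 146.51621664]
```

Emit:
play_rows(
  targets="1 -0.02 0.027 0 0; 1 -0.02 0.027 0.03 0; 1 -0.02 0.027 0.056 0; 1 -0.02 0.027 0.056 0; 1 -0.02 0.027 0.056 0; 1 -0.02 0.027 0.056 0",
  squeeze=20,
)

```text
clock: 8.62
tcp_pos: [0.53, 0.105, 0.0919]
orientation: [0.25, -3.132, 0.0]
contact_force: [0.5, -0.3, -1.0]
grip_width: 0.0484
gripper_force: 32.3
```

```bash
python3 - <<'E'
from h import *
go(cl(20,50,47),C[2]);o=r.get_obs();print(incl(o['tcp_pos']),o['gripper_force'])
ci=shot('wrist','w6')
for p in [(105,25,77),(105,75,77),(105,50,12)]: print(np.round(proj('wrist',cl(*p),ci)))
E
```

```text
shift [-0.0047  0.0054  0.0449] spin(tool z, down) -0.001 now [0.53   0.105  0.0919] yaw -2.982 t 8.6
[15.26548888 44.61762874 91.9252236 ] 32.33068764209747
[228. 342.]
[294. 341.]
[260. 291.]
```

View pics/w6.png

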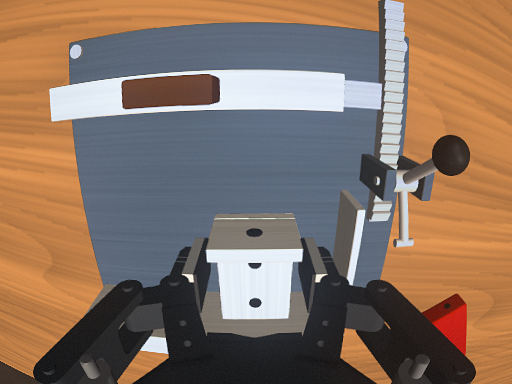

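Emit:
play_rows(
  targets="1 -0.004 0.003 0.03 0; 1 -0.004 0.003 0.045 0; 1 -0.008 0.003 0.046 0; 1 -0.014 0.003 0.046 0; 1 -0.018 0.003 0.042 0; 1 -0.021 0.003 0.036 0; 1 -0.025 0.003 0.03 0; 1 -0.03 0.003 0.024 0",
)

```text
clock: 9.33
tcp_pos: [0.5598, 0.1133, 0.0691]
orientation: [-0.251, 3.13, 0.001]
contact_force: [-2.7, 0.4, -2.5]
grip_width: 0.0493
gripper_force: 24.5
```

```bash
python3 - <<'E'
from h import *
o=r.get_obs();print(incl(o['tcp_pos']),o['contact_force'],o['moment'])
ci=shot('wrist','w7',(150,360,180,384),2.5)
E
```

```text
[46.0997954  48.09738093 69.14235536] [-2.6585202   0.36955794 -2.53458558] [-0.03132705  0.43940863 -0.04518648]
```

View pics/w7.png

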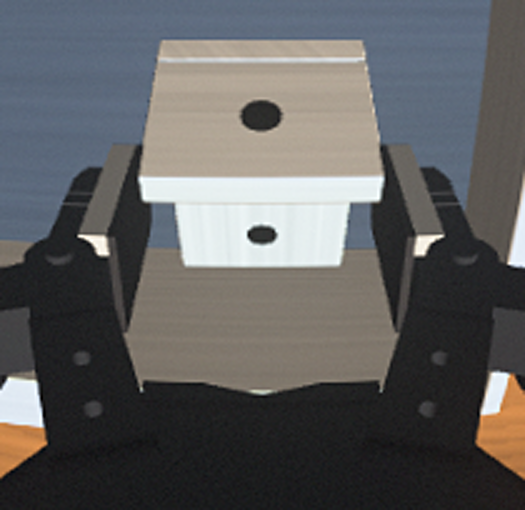

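Emit:
play_rows(
  targets="1 -0.005 0 -0.006 0; 1 -0.01 0 -0.011 0; 1 -0.016 0 -0.015 0; 1 -0.023 0 -0.019 0; 1 -0.03 0 -0.022 0; 1 -0.036 0 -0.024 0; 1 -0.043 0 -0.026 0; 1 -0.051 0 -0.027 0",
)

```text
clock: 10.05
tcp_pos: [0.6102, 0.1215, 0.0946]
orientation: [-0.251, 3.131, 0.0]
contact_force: [-0.9, 0.3, -0.8]
grip_width: 0.0488
gripper_force: 21.1
```

```bash
python3 - <<'E'
from h import *
o=r.get_obs();print(incl(o['tcp_pos']),o['contact_force'],o['moment'])
ci=shot('scene','s1',(230,340,150,240),6)
E
```

```text
[97.10846391 48.09428023 94.64715554] [-0.88942557  0.26072997 -0.84344557] [-0.07006949  0.43944738  0.0176762 ]
```

View pics/s1.png

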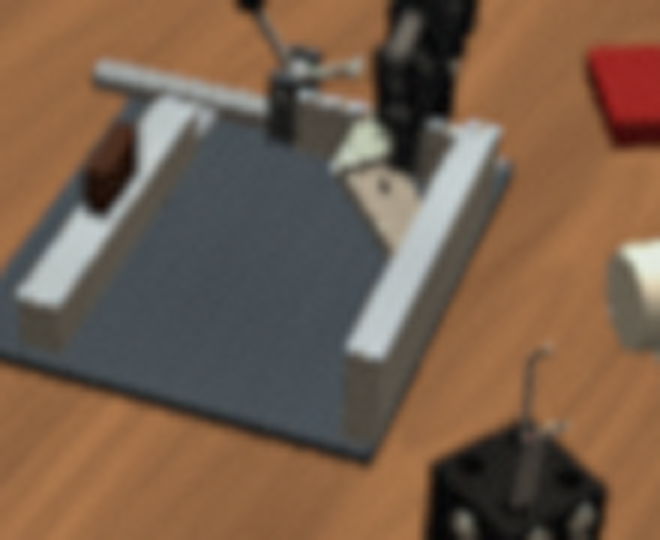

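Emit:
play_rows(
  targets="1 -0.01 0 -0.002 0; 1 -0.016 0 -0.001 0; 1 -0.023 0 0 0; 1 -0.028 0 0.001 0; 1 -0.033 0 0.002 0; 1 -0.038 0 0.004 0; 1 -0.043 0 0.007 0; 1 -0.043 0 0.007 0",
)

```text
clock: 10.77
tcp_pos: [0.6523, 0.1283, 0.0867]
orientation: [0.251, -3.131, 0.0]
contact_force: [-1.1, 0.1, -0.8]
grip_width: 0.0488
gripper_force: 20.8
```

```bash
python3 - <<'E'
from h import *
o=r.get_obs();print(incl(o['tcp_pos']),o['contact_force'],o['moment'])
ci=shot('scene','s2',(230,340,150,240),6)
E
```

```text
[139.80263836  48.18569694  86.67420069] [-1.11930079  0.13250481 -0.77264184] [-0.07348539  0.37170037 -0.02869005]
```

View pics/s2.png

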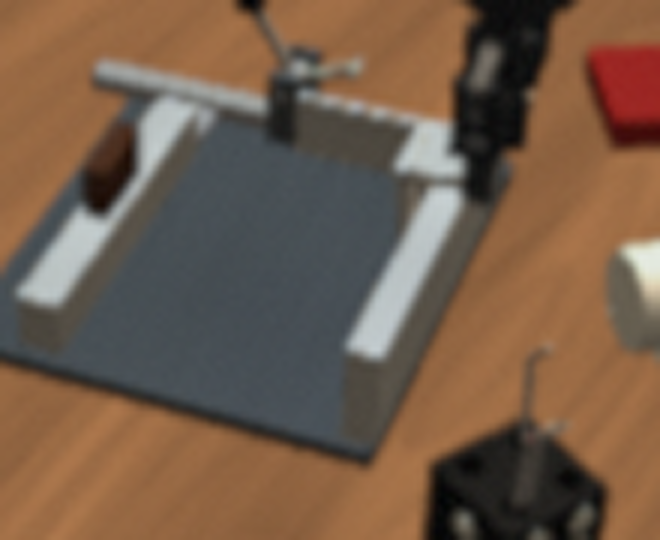

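The bracket now stands against the fence with its flange over the top. Next I lower it a little, release and rise.

Emit:
play_rows(
  targets="1 0 0 0.002 0; 1 0 0 0.002 0; -0.5 0 0 0.002 0; -0.5 0 0 0.002 0; -1 0 0 0.002 0; -1 0 0 -0.03 0; -1 0 0 -0.07 0; -1 0 0 -0.11 0",
)

```text
clock: 11.48
tcp_pos: [0.6508, 0.1279, 0.1977]
orientation: [0.251, -3.129, 0.001]
contact_force: [0.8, 0.5, -0.3]
grip_width: 0.0854
gripper_force: 0.0
```

```bash
python3 - <<'E'
from h import *
o=r.get_obs();print(incl(o['tcp_pos']),o['grip_width'])
shot('scene','s3')
im=r.grab_frame('top')[:,:,::-1].copy(); np.save('pics/t2.npy',im)
a=np.load('pics/s3.npy')[150:240,230:340]
cv2.imwrite('pics/c3.png',np.hstack([cv2.resize(a,(440,360),interpolation=2),cv2.resize(im[150:240,150:240],(360,360),interpolation=2)]))
hsv=cv2.cvtColor(im,cv2.COLOR_BGR2HSV); m=((hsv[...,1]<70)&(hsv[...,2]>100)).astype(np.uint8); m[:, :275]=0;m[:,410:]=0;m[:190]=0
n,l,st,ce=cv2.connectedComponentsWithStats(m)
for i in range(1,n):
    if st[i,4]>80: print(st[i],ce[i].round(1),onz('top',*ce[i],.01).round(3))
go([.475,-.385,.2],np.radians(12))
E
```

```text
[138.20316333  48.03503711 197.69433201] 0.08537176079443508
[337 199  21  25 349] [346.  211.4] [ 0.485 -0.399  0.01 ]
shift [ 0.2606 -0.4785  0.0012] spin(tool z, down) -0.05 now [0.6562 0.1289 0.2053] yaw -2.982 t 11.6
```

View pics/c3.png

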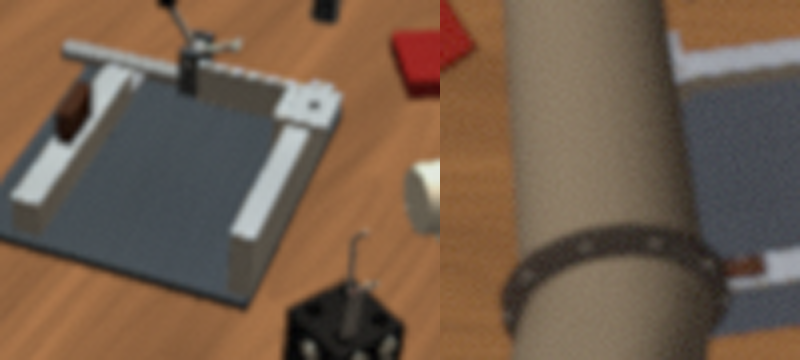

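Bracket 1 is placed. One picture view is left, so the rest is measured by mask. I'll test a corner extractor on the earlier image.

```bash
cat >>h.py <<'E'
def bracket(name,guess):
    im=np.load(f'pics/{name}.npy'); ci=np.load(f'pics/{name}_ci.npy',allow_pickle=True).item()
    hsv=cv2.cvtColor(np.ascontiguousarray(im),cv2.COLOR_BGR2HSV); m=((hsv[...,1]<50)&(hsv[...,2]>165)).astype(np.uint8)
    n,l,st,ce=cv2.connectedComponentsWithStats(m); gu=np.array(proj('wrist',[guess[0],guess[1],.015],ci))
    i=1+np.argmin([np.hypot(*(ce[k]-gu))+(1e4 if st[k,4]<300 else 0) for k in range(1,n)])
    c=cv2.findContours((l==i).astype(np.uint8),0,2)[0]; c=max(c,key=cv2.contourArea); h=cv2.convexHull(c)
    for e in np.arange(1,15,.5):
        a=cv2.approxPolyDP(h,e,True)[:,0]
        if len(a)<=4: break
    print('gu',gu.round(),'comp',st[i],'corners',a.tolist())
    loc=[((42.5,-25,45)),((42.5,25,45)),((-42.5,-25,8)),((-42.5,25,8))]
    cc,ss=np.cos(guess[2]),np.sin(guess[2])
    pts=[]
    for p in loc:
        q=np.array(proj('wrist',[guess[0]+(cc*p[0]-ss*p[1])/1e3,guess[1]+(ss*p[0]+cc*p[1])/1e3,p[2]/1e3],ci))-gu+ce[i]
        b=a[np.argmin(np.hypot(*(a-q).T))]; pts.append((p,*b))
    x,e=fit('wrist',pts,guess,ci); print('pose',x.round(4),e.round(1).tolist())
    F=x[:2]+.0385*np.array([np.cos(x[2]),np.sin(x[2])]); print('flange',F.round(4)); return x,F
E
python3 - <<'E'
from h import *
bracket('w4',(.457,-.22,2.8))
go([.47,-.395,.2],np.radians(11))
E
```

```text
gu [258. 179.] comp [ 234  144   51   67 2817] corners [[283, 146], [276, 210], [235, 209], [235, 144]]
pose [ 0.4546 -0.2205  2.7826] [[1.3, -0.4], [-1.3, -0.3], [0.5, 0.8], [-0.5, 0.3]]
flange [ 0.4186 -0.207 ]
shift [ 0.2671 -0.4876  0.0011] spin(tool z, down) -0.032 now [0.6562 0.1289 0.2053] yaw -2.982 t 11.6
```

Emit:
play_rows(
  targets="-1 0.267 -0.487 0 -0.032; -1 0.267 -0.487 0 -0.032; -1 0.267 -0.487 0 -0.032; -1 0.267 -0.487 0 -0.032; -1 0.267 -0.487 0 -0.032; -1 0.267 -0.487 0 -0.032; -1 0.267 -0.487 0 -0.032; -1 0.267 -0.487 0 -0.032",
)

```text
clock: 12.25
tcp_pos: [0.5392, -0.1876, 0.1976]
orientation: [-0.302, 3.126, -0.0]
contact_force: [1.1, -0.7, 0.3]
grip_width: 0.0857
gripper_force: 0.0
```

```bash
python3 - <<'E'
from h import *
go([.47,-.395,.2],np.radians(11))
E
```

```text
shift [ 0.1076 -0.1903 -0.0025] spin(tool z, down) 0.0 now [ 0.5392 -0.1876  0.1976] yaw -2.949 t 12.2
```

Emit:
play_rows(
  targets="-1 0.107 -0.183 -0.002 0; -1 0.107 -0.183 -0.002 0; -1 0.107 -0.183 -0.002 0; -1 0.107 -0.183 -0.002 0; -1 0.107 -0.183 -0.002 0; -1 0.107 -0.183 -0.002 0; -1 0.107 -0.183 -0.002 0; -1 0.107 -0.183 -0.002 0",
)

```text
clock: 12.92
tcp_pos: [0.4701, -0.3857, 0.1992]
orientation: [-0.3, 3.127, 0.001]
contact_force: [0.7, 0.4, 0.3]
grip_width: 0.0857
gripper_force: 0.0
```

```bash
python3 - <<'E'
from h import *
shot('wrist','w8')
x,F=bracket('w8',(.487,-.399,np.radians(191)))
go([*F,.08],x[2]);
E
```

```text
gu [240. 180.] comp [ 211  147   49   64 2665] corners [[258, 147], [259, 210], [219, 210], [211, 148]]
pose [ 0.486  -0.4018  3.3497] [[1.2, -0.5], [-1.1, -0.4], [0.5, 0.5], [-0.6, 1.0]]
flange [ 0.4483 -0.4097]
shift [ 0.027  -0.0204  0.1191] spin(tool z, down) -0.014 now [ 0.4708 -0.3846  0.1991] yaw -2.948 t 13.0
```

Emit:
play_rows(
  targets="-1 0.027 -0.0205 0.03 -0.014; -1 0.027 -0.0205 0.07 -0.014; -1 0.027 -0.0205 0.1 -0.014; -1 0.027 -0.0205 0.119 -0.014; -1 0.027 -0.0205 0.119 -0.014; -1 0.027 -0.0205 0.119 -0.014",
)

```text
clock: 13.47
tcp_pos: [0.4483, -0.4092, 0.0799]
orientation: [0.327, -3.123, -0.003]
contact_force: [0.8, -0.7, 0.6]
grip_width: 0.0852
gripper_force: 0.0
```

```bash
python3 - <<'E'
from h import *
go([.4483,-.4097,.03],3.3497)
E
```

```text
shift [ 0.0001 -0.0006  0.0499] spin(tool z, down) 0.001 now [ 0.4483 -0.4092  0.0799] yaw -2.933 t 13.5
```

Emit:
play_rows(
  targets="-1 -0.003 0 0.03 0; -1 -0.003 0 0.049 0; -1 -0.003 0 0.049 0; 1 -0.003 0 0.049 0; 1 -0.003 0 0.049 0; 1 -0.003 0 0.049 0; 1 -0.003 0 0.049 0; 1 -0.003 0 0.049 0",
  squeeze=30,
)

```text
clock: 14.13
tcp_pos: [0.4517, -0.4114, 0.0339]
orientation: [-0.323, 3.122, -0.003]
contact_force: [-0.6, 1.2, 7.7]
grip_width: 0.0485
gripper_force: 29.8
```

Emit:
play_rows(
  targets="1 0 0 0 0; 1 0 0 0 0; 1 0 0 -0.02 0; 1 0 0 -0.05 0; 1 0 0 -0.08 0; 1 0 0 -0.11 0; 1 0 0 -0.12 0; 1 0 0 -0.12 0",
)

```text
clock: 14.8
tcp_pos: [0.4521, -0.4122, 0.1553]
orientation: [-0.322, 3.12, -0.007]
contact_force: [0.6, 0.2, -1.8]
grip_width: 0.0485
gripper_force: 31.7
```

```bash
python3 - <<'E'
from h import *
go(cl(15,-50,150),C[2])
shot('wrist','w9')
for k in('w5','w9'):
    im=np.load(f'pics/{k}.npy')[200:330,175:335]; hsv=cv2.cvtColor(im,cv2.COLOR_BGR2HSV)
    m=((hsv[...,1]<60)&(hsv[...,2]>185)); col=m[:,70:100].mean(1)>.5
    print(k,np.flatnonzero(np.diff(col.astype(int)))+201, np.flatnonzero(m[70])[[0,-1]]+175)
E
```

```text
shift [-0.1773  0.3959  0.0042] spin(tool z, down) 0.046 now [ 0.4521 -0.4122  0.1553] yaw -2.936 t 14.8
w5 [218 219 249 319] [218 291]
w9 [220 221 252 318] [219 292]
```

Emit:
play_rows(
  targets="1 -0.016 0.036 0 0.01; 1 -0.032 0.072 0 0.02; 1 -0.048 0.108 0 0.03; 1 -0.064 0.144 0 0.04; 1 -0.08 0.18 0 0.046; 1 -0.096 0.216 0 0.046; 1 -0.112 0.252 0 0.046; 1 -0.128 0.288 0 0.046",
  squeeze=25,
)

```text
clock: 15.52
tcp_pos: [0.5154, -0.1003, 0.1495]
orientation: [0.251, -3.128, -0.001]
contact_force: [0.6, -0.6, -1.1]
grip_width: 0.0484
gripper_force: 31.7
```

```bash
python3 - <<'E'
from h import *
go(cl(13,-50,150),C[2])
E
```

```text
shift [-0.0449  0.1057 -0.0006] spin(tool z, down) 0.0 now [ 0.5154 -0.1003  0.1495] yaw -2.981 t 15.5
```

Emit:
play_rows(
  targets="1 -0.015 0.036 0 0; 1 -0.03 0.072 0 0; 1 -0.045 0.1 0 0; 1 -0.045 0.104 0.02 0; 1 -0.045 0.104 0.05 0; 1 -0.045 0.104 0.056 0; 1 -0.045 0.104 0.056 0; 1 -0.045 0.104 0.056 0",
  squeeze=20,
)

```text
clock: 16.18
tcp_pos: [0.5438, 0.0065, 0.0948]
orientation: [0.249, -3.129, 0.001]
contact_force: [0.4, 0.1, -1.7]
grip_width: 0.0482
gripper_force: 31.7
```

```bash
python3 - <<'E'
from h import *
o=r.get_obs();print(incl(o['tcp_pos']),o['grip_width'],o['gripper_force'])
go(cl(20,-50,49),C[2])
shot('wrist','w10')
for k in('w6','w10'):
    im=np.load(f'pics/{k}.npy')[200:330,175:335]; hsv=cv2.cvtColor(im,cv2.COLOR_BGR2HSV)
    m=((hsv[...,1]<60)&(hsv[...,2]>185)); col=m[:,70:100].mean(1)>.5
    print(k,np.flatnonzero(np.diff(col.astype(int)))+201, np.flatnonzero(m[70])[[0,-1]]+175)
E
```

```text
[ 13.23764311 -54.79805395  94.79006872] 0.048195991076823014 31.700286269187927
shift [-0.0069  0.0048  0.0458] spin(tool z, down) -0.001 now [0.5438 0.0065 0.0948] yaw -2.983 t 16.2
w6 [218 219 249 319] [218 291]
w10 [220 221 252 318] [219 291]
```

Emit:
play_rows(
  targets="1 -0.006 0.002 0.031 0; 1 -0.006 0.002 0.046 0; 1 -0.01 0.002 0.047 0; 1 -0.016 0.002 0.047 0; 1 -0.02 0.002 0.043 0; 1 -0.023 0.002 0.037 0; 1 -0.027 0.002 0.031 0; 1 -0.032 0.002 0.025 0",
)

```text
clock: 16.9
tcp_pos: [0.5757, 0.0139, 0.0721]
orientation: [0.25, -3.131, -0.0]
contact_force: [-3.9, -0.8, 0.3]
grip_width: 0.0485
gripper_force: 32.6
```

```bash
python3 - <<'E'
from h import *
o=r.get_obs();print(incl(o['tcp_pos']),o['contact_force'])
shot('wrist','w11')
for k in('w7','w11'):
    im=np.load(f'pics/{k}.npy')[180:330,175:335]; hsv=cv2.cvtColor(im,cv2.COLOR_BGR2HSV)
    m=((hsv[...,1]<60)&(hsv[...,2]>185)); col=m[:,60:68].mean(1)>.5
    print(k,np.flatnonzero(np.diff(col.astype(int)))+181)
E
```

```text
[ 45.89304828 -52.54161826  72.14013208] [-3.91879373 -0.82694411  0.31291652]
w7 [203 205 250 287]
w11 [199 206 211 213 214 215 252 283]
```

Emit:
play_rows(
  targets="1 -0.005 0 -0.005 0; 1 -0.01 0 -0.01 0; 1 -0.016 0 -0.014 0; 1 -0.023 0 -0.018 0; 1 -0.03 0 -0.021 0; 1 -0.036 0 -0.023 0; 1 -0.043 0 -0.025 0; 1 -0.051 0 -0.026 0",
)

```text
clock: 17.62
tcp_pos: [0.6271, 0.0227, 0.0967]
orientation: [-0.251, 3.131, -0.0]
contact_force: [-1.8, -0.2, -0.7]
grip_width: 0.0483
gripper_force: 31.3
```

Emit:
play_rows(
  targets="1 -0.01 0 -0.002 0; 1 -0.016 0 -0.001 0; 1 -0.023 0 0 0; 1 -0.028 0 0.001 0; 1 -0.033 0 0.002 0; 1 -0.038 0 0.004 0; 1 -0.043 0 0.007 0; 1 -0.043 0 0.008 0",
)

```text
clock: 18.28
tcp_pos: [0.6698, 0.0297, 0.088]
orientation: [-0.252, 3.131, 0.0]
contact_force: [0.2, 0.3, 3.1]
grip_width: 0.0484
gripper_force: 28.0
```

```bash
python3 - <<'E'
from h import *
o=r.get_obs();print(incl(o['tcp_pos']),o['contact_force'],o['grip_width'])
shot('scene','s4',(230,340,150,240),6)
E
```

```text
[141.28193562 -51.96503618  88.03634413] [0.15253623 0.25305502 3.11662732] 0.04840724592702136
```

View pics/s4.png

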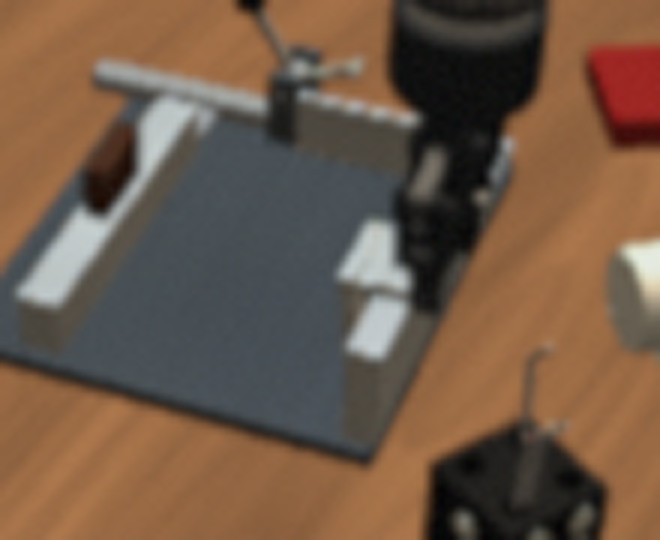

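Bracket 2 is upright too. I'll release it and rise.

Emit:
play_rows(
  targets="1 0 0 0 0; -0.5 0 0 0 0; -0.5 0 0 0 0; -1 0 0 0 0; -1 0 0 -0.01 0; -1 0 0 -0.04 0; -1 0 0 -0.08 0; -1 0 0 -0.11 0",
)

```text
clock: 19.0
tcp_pos: [0.6693, 0.0292, 0.2017]
orientation: [-0.251, 3.13, -0.0]
contact_force: [1.2, 0.1, 0.5]
grip_width: 0.0854
gripper_force: 0.0
```

```bash
python3 - <<'E'
from h import *
o=r.get_obs();print(incl(o['tcp_pos']),o['grip_width'])
shot('scene','s5')
a=np.load('pics/s5.npy');b=np.load('pics/s3.npy')
# upright check by projected points: flange outer top corners
ci=r.camera_info('scene')
for y in(48,-52): print(y,[np.round(proj('scene',cl(*p),ci)).tolist() for p in((97,y-25,97),(142,y-25,97),(97,y+25,97),(142,y+25,97))])
hsv=cv2.cvtColor(a,cv2.COLOR_BGR2HSV);m=((hsv[...,1]<70)&(hsv[...,2]>165)).astype(np.uint8)
for row in range(166,216): print(row,''.join('#' if v else '.' for v in m[row,265:325]))
go(cl(-96,0,190),C[2])
E
```

```text
[140.72570234 -52.34043516 201.74259085] 0.08539698525871087
48 [[297.0, 178.0], [310.0, 181.0], [302.0, 170.0], [315.0, 173.0]]
-52 [[288.0, 196.0], [301.0, 200.0], [293.0, 187.0], [306.0, 190.0]]
166 ....................#.......................................
167 .......................##...................................
168 ...........................##...............................
169 ............................................................
170 ...........................................##...............
171 ..........................................######............
172 .........................................#######............
173 .........................................#########..........
174 ....................................##############..........
175 ...................................#######...####...........
176 ...................................#######...####...........
177 ..................................#########.#####...........
178 ...................................#############............
179 ......................................##########.....
[... 1745 characters left out ...]
.................
207 .......................#######..............................
208 .........................####...............................
209 ............................................................
210 ............................................................
211 ............................................................
212 ............................................................
213 ............................................................
214 ............................................................
215 ............................................................
shift [0.2404 0.0528 0.0157] spin(tool z, down) -0.0 now [0.6728 0.0293 0.2086] yaw -2.982 t 19.1
```

The mask shows both flange tops at the predicted pixels. Now I go behind the grip.

Emit:
play_rows(
  targets="1 0.03 0.006 0.015 0; 1 0.07 0.015 0.015 0; 1 0.11 0.025 0.015 0; 1 0.15 0.035 0.015 0; 1 0.19 0.045 0.015 0; 1 0.22 0.053 0.015 0; 1 0.24 0.053 0.015 0; 1 0.24 0.053 0.015 0",
)

```text
clock: 19.72
tcp_pos: [0.4191, 0.0429, 0.1836]
orientation: [0.252, -3.129, -0.001]
contact_force: [-0.5, -0.6, -0.1]
grip_width: -0.0001
gripper_force: 0.0
```

```bash
python3 - <<'E'
from h import *
o=r.get_obs();print(incl(o['tcp_pos']))
shot('wrist','w12');im=np.load('pics/w12.npy');hsv=cv2.cvtColor(im,cv2.COLOR_BGR2HSV)
ci=np.load('pics/w12_ci.npy',allow_pickle=True).item()
m=((hsv[...,0]<14)&(hsv[...,1]>90)&(hsv[...,2]<130)&(hsv[...,2]>40)).astype(np.uint8)
n,l,st,ce=cv2.connectedComponentsWithStats(m)
for i in range(1,n):
    if 200<st[i,4]<5000:
        print(st[i]); x,y,w,h=st[i][:4]
        for v in(y,y+h): print(incl(onz('wrist',x+w/2,v,.085,ci)).round(1))
go(cl(-98,0,66),C[2])
E
```

```text
[-104.09842265    0.95993252  183.58886646]
[225 213  54  22 861]
[-85.9  -0.5  85. ]
[-64.1  -0.6  85. ]
shift [-0.0032 -0.001   0.1181] spin(tool z, down) 0.001 now [0.4219 0.0433 0.1841] yaw -2.981 t 19.8
```

Emit:
play_rows(
  targets="1 -0.002 0 0.04 0; 1 -0.002 0 0.08 0; 1 -0.002 0 0.112 0; 1 -0.002 0 0.117 0; 1 -0.012 0 0.117 0; 1 -0.024 0 0.117 0; 1 -0.036 0 0.117 0",
)

```text
clock: 20.35
tcp_pos: [0.4596, 0.0491, 0.0676]
orientation: [0.251, -3.13, 0.0]
contact_force: [-3.4, 0.7, -2.4]
grip_width: 0.0002
gripper_force: 1.8
```

```bash
python3 - <<'E'
from h import *
o=r.get_obs();print(incl(o['tcp_pos']),o['contact_force'])
E
```

```text
[-63.09186524   0.6279462   67.60492615] [-3.3673873   0.66147278 -2.39571732]
```

Emit:
play_rows(
  targets="1 -0.014 0 0 0; 1 -0.028 0 0 0; 1 -0.042 0 0 0; 1 -0.056 0 0 0; 1 -0.07 0 0 0; 1 -0.084 0 0 0; 1 -0.096 0 0 0; 1 -0.106 0 0 0",
)

```text
clock: 21.02
tcp_pos: [0.5654, 0.066, 0.0684]
orientation: [-0.251, 3.131, -0.0]
contact_force: [-2.4, -1.1, 1.9]
grip_width: 0.0001
gripper_force: 1.7
```

Emit:
play_rows(
  targets="1 -0.005 0 0 0; 1 -0.009 0 0 0; 1 -0.012 0 0 0; 1 -0.015 0 0 0; 1 -0.017 0 0 0; 1 -0.019 0 0 0; 1 -0.02 0 0 0",
)

```text
clock: 21.6
tcp_pos: [0.5834, 0.0693, 0.0665]
orientation: [-0.251, 3.131, 0.0]
contact_force: [-1.3, -0.4, 2.3]
grip_width: -0.0002
gripper_force: 1.3
```

```bash
python3 - <<'E'
from h import *
o=r.get_obs();print(incl(o['tcp_pos']),o['contact_force'])
E
```

```text
[62.37044979  0.90056618 66.54002153] [-1.28491149 -0.44595344  2.32504178]
```

Next, small forward steps until the force rises.

Emit:
play_rows(
  targets="1 -0.002 0 0 0; 1 -0.003 0 0 0; 1 -0.004 0 0 0; 1 -0.005 0 0 0; 1 -0.005 0 0 0",
)

```text
clock: 22.02
tcp_pos: [0.5884, 0.0702, 0.0664]
orientation: [-0.251, 3.131, 0.0]
contact_force: [-1.6, -0.7, 1.7]
grip_width: 0.0003
gripper_force: 1.0
```

Emit:
play_rows(
  targets="1 -0.002 0 0 0; 1 -0.003 0 0 0; 1 -0.003 0 0 0; 1 -0.003 0 0 0",
)

```text
clock: 22.35
tcp_pos: [0.5887, 0.0702, 0.066]
orientation: [0.251, -3.126, 0.0]
contact_force: [-8.3, -1.8, 6.6]
grip_width: 0.0003
gripper_force: 4.5
```

```bash
python3 - <<'E'
from h import *
o=r.get_obs();print(incl(o['tcp_pos']),o['contact_force'])
E
```

```text
[67.74210884  0.89837906 65.98877599] [-8.31284677 -1.77896305  6.63872537]
```

Emit:
play_rows(
  targets="1 -0.002 0 0 0; 1 -0.004 0 0 0; 1 -0.004 0 0 0; 1 -0.004 0 0 0; 1 0.01 0 0 0; 1 0.015 0 0 0; 1 0.015 0 -0.04 0; 1 0.015 0 -0.08 0",
)

```text
clock: 23.02
tcp_pos: [0.5749, 0.0681, 0.1454]
orientation: [0.251, -3.127, 0.001]
contact_force: [0.9, -0.3, 0.2]
grip_width: -0.0002
gripper_force: 0.0
```

Emit:
play_rows(
  targets="1 0 0 -0.02 0; 1 0 0 -0.04 0; 1 0 0 -0.04 0",
)

```text
clock: 23.27
tcp_pos: [0.5801, 0.0688, 0.1914]
orientation: [-0.25, 3.122, 0.003]
contact_force: [-0.2, 0.7, 0.5]
grip_width: 0.0
gripper_force: 0.0
```

```bash
python3 - <<'E'
from h import *
o=r.get_obs();print(incl(o['tcp_pos']),o['contact_force'])
go(cl(-88,151,180),C[2])
E
```

```text
[ 58.96246834   0.96254974 191.42197345] [-0.22632529  0.65132417  0.46219429]
shift [0.1471 0.15   0.0101] spin(tool z, down) 0.0 now [0.5801 0.0688 0.1914] yaw -2.982 t 23.3
```

Emit:
play_rows(
  targets="1 0.025 0.025 0.01 0; 1 0.052 0.053 0.01 0; 1 0.08 0.08 0.01 0; 1 0.105 0.108 0.01 0; 1 0.13 0.134 0.01 0; 1 0.147 0.15 0.01 0; 1 0.147 0.15 0.01 0; 1 0.147 0.15 0.01 0",
)

```text
clock: 23.93
tcp_pos: [0.4069, 0.194, 0.1764]
orientation: [-0.256, 3.13, 0.001]
contact_force: [0.7, 0.1, 0.3]
grip_width: 0.0002
gripper_force: 0.0
```

```bash
python3 - <<'E'
from h import *
o=r.get_obs();print(incl(o['tcp_pos']))
go(cl(-85,151,95),C[2])
shot('wrist','w13');im=np.load('pics/w13.npy');ci=np.load('pics/w13_ci.npy',allow_pickle=True).item()
g=im.max(2); u,v=map(int,np.round(proj('wrist',cl(-45,150,102),ci)));print(u,v)
x0,y0=max(u-40,0),max(v-40,0);w=(g[y0:v+40,x0:u+40]<50).astype(np.uint8)
n,l,st,ce=cv2.connectedComponentsWithStats(w)
for i in range(1,n):
    if st[i,4]>100: print(st[i],ce[i]+[x0,y0],incl(onz('wrist',*(ce[i]+[x0,y0]),.102,ci)).round())
E
```

```text
[-92.01590806 152.06540825 176.41933472]
shift [-0.0069 -0.0011  0.0814] spin(tool z, down) 0.003 now [0.4069 0.194  0.1764] yaw -2.978 t 23.9
251 255
[ 40  21   7  36 201] [253.95522388 254.79104478] [-45. 152. 102.]
[ 16  30  13  10 107] [233.96261682 250.01869159] [-50. 136. 102.]
[  0  46  39  34 838] [231.6372315 281.3973747] [-17. 133. 102.]
[ 47  46  33  34 727] [274.35350757 281.5130674 ] [-17. 171. 102.]
```

Near (-45,150) as expected. Down to z≈95, then push towards the fence.

Emit:
play_rows(
  targets="1 -0.003 -0.001 0.04 0; 1 -0.003 -0.001 0.08 0; 1 -0.003 -0.001 0.081 0; 1 -0.018 -0.001 0.081 0; 1 -0.033 -0.001 0.081 0; 1 -0.048 -0.001 0.081 0; 1 -0.06 -0.001 0.081 0; 1 -0.07 -0.001 0.081 0",
)

```text
clock: 24.65
tcp_pos: [0.4791, 0.2025, 0.0969]
orientation: [-0.248, 3.13, 0.0]
contact_force: [0.2, -0.1, -0.1]
grip_width: -0.0001
gripper_force: 0.0
```

Emit:
play_rows(
  targets="1 -0.004 0 0 0; 1 -0.004 0 0 0; 1 0.02 0 0 0; 1 0.02 0 -0.04 0; 1 0.02 0 -0.08 0; 1 0.02 0 -0.1 0; 1 0.02 0 -0.1 0",
)

```text
clock: 25.23
tcp_pos: [0.4588, 0.2009, 0.2005]
orientation: [-0.25, 3.124, 0.006]
contact_force: [0.8, -0.5, -0.5]
grip_width: -0.0
gripper_force: 0.0
```

```bash
python3 - <<'E'
from h import *
o=r.get_obs();print(incl(o['tcp_pos']))
ci=shot('scene','s6');im=np.load('pics/s6.npy')
print('knob teeth px',np.round(proj('scene',cl(15,150,102),ci)),'over px',np.round(proj('scene',cl(-45,150,102),ci)))
g=im.max(2)
for row in range(140,172): print(row,''.join('#' if v<60 else '.' for v in g[row,255:310]))
hsv=cv2.cvtColor(im,cv2.COLOR_BGR2HSV);m=((hsv[...,1]<70)&(hsv[...,2]>165))
print('grip pred (0.157):',np.round(proj('scene',cl(83,0,85),ci)),'flanges',[np.round(proj('scene',cl(*p),ci)).tolist() for p in((97,23,97),(142,73,97),(97,-77,97),(142,-27,97))])
b=((hsv[...,0]<14)&(hsv[...,1]>90)&(hsv[...,2]<110)).astype(np.uint8);b[:165]=0;b[210:]=0;b[:,:260]=0;b[:,320:]=0
for row in range(168,212): print(row,''.join('B' if b[row,c] else '#' if m[row,c] else '.' for c in range(255,325)))
E
```

```text
[-39.71933372 150.60826127 200.47188834]
knob teeth px [286. 152.] over px [271. 149.]
140 .......................................................
141 .......................................................
142 .......................................................
143 .......................................................
144 .......................................................
145 .......................................................
146 .......................................................
147 .......................................................
148 .......................................................
149 .......................................................
150 ...............................#.......................
151 .............................####......................
152 .............................#####.....................
153 .............................####......................
154 ..............................##.......................
155 .......................................................
156 .................................................
[... 3610 characters left out ...]
.........................
203 ...........................######..#######......B.....................
204 ...........................######..######.............................
205 ..........................#######.#######......B......................
206 ..........................##############..............................
207 .........................###############......B.......................
208 .........................#######...####...............................
209 ........................########.............B........................
210 ........................#######.......................................
211 .........................######.......................................
```

The knob is at (286,152), the in-teeth position, and the grip and flanges sit at their predicted pixels. The jaw travelled about 0.158–0.160 m, so I'm handing in.

```bash
python3 -c "
from bench import r
print(r.hand_in())"
```

```text
the job is handed in; nothing more can be done
None
```

The job is handed in: both brackets found (the third was absent) stand upright against the fence with flanges over it, the jaw is pressed up to them and the pawl is back in the teeth; hand-in returned no verdict, so success is judged only from my own measurements.

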